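Rack the large LED board

TASK

Take the larger of the two round LED boards off its wire stand and stand it upright in the empty slot of the wire rack, so that its rim rests on the rack's two rails between the tines. Lower it in, do not drop it, and leave the smaller round board and the grey module that already stands in the rack where they are.

Things in the scene. Friction and masses are not known exactly. Their poses are not given: they have to be found in the camera images.
- large_board: The larger round LED board: metal disc, 110 mm wide, 8 mm thick, 0.2 kg, white LED face. Origin at the centre of its back face; z = disc axis, out of the LED face. It leans 20 degrees in a fixed wire stand, top towards the robot, yaw within 30 degrees: rim on two wires with 10 mm lips, back wires 44 mm apart; its upper 40 mm is free. Lift it out in its own plane. It may face either way in the rack.
- small_board: The smaller round LED board, same make, 75 mm in diameter, 8 mm thick, leaning in the same way in a like stand. Origin at the centre of its back face, z axis out of its LED face. To be left alone.
- rack: Fixed wire rack, foot 140 x 100 mm. Origin: centre of underside, z up, x across its two slots, yaw within 25 degrees. Rails along x at y = +-28, tops at z 23. Slots at x = -30 (module) and +30 (empty): tines at y = +-28, 18 mm clear to z 72, flaring to 30 mm at z 91. Large board at rest in the empty slot: axis along x, disc centre at (30, 0, 71), top at z 126, rim sinking between the rails.
- module: Grey rectangular driver module, 14 (x) x 80 (y) x 60 (z) mm, standing upright in the rack's other slot, top 83 mm above the table. Origin at the centre of its underside. To be left alone.
There are look-alikes about, which are no part of the job. What is shaped like the large_board but red is not meant. What is shaped like the rack but red is not meant.

How it is judged:
By the outcome, as a careful person would: the job done as asked, in the order asked, and still so for the second after the job is handed in, with the robot touching nothing.
It also fails if it takes over 40 s, if anything falls off the work surface, if the arm or the gripper's body presses on something with over 40 N, if the wrist force passes 120 N, or if a joint passes its speed limit or range.

ROBOT

A 7-joint arm with a two-finger parallel gripper is mounted at the origin on the work surface. World frame = base frame: x ahead of the robot, y to its left, z up, the work surface at z = 0. Lengths are in m, angles in rad, forces in N, time in s.
With the tool pointing down it reaches from about 0.4 to 0.875 m from the base axis. Payload 19.3 kg.
Tool frame: the origin (TCP) lies midway between the tips of the shut fingers; the grasp point (between the pads) lies bot.tcp_to_grasp behind it (bot.tcp_to_grasp is the distance from the TCP to the grasp point, in m); z points along the fingers, y is the line along which they close (so a half turn about z gives the same grasp; the last joint's range is limited). The gripper opens to 85 mm and grips with 20 to 120 N. Pads are 22 mm wide; open, the fingers measure 114 mm over their backs; the gripper's body (76 mm by 85 mm) begins 54 mm behind the grasp point. The pads swing forward as they close: fully open they stand 13 mm farther back than shut.
Start: joints at [-1.38, 0.521, -0.036, 1.599, 0.021, 1.021, -0.113], TCP at [0.161, 0.604, 0.231] pointing down, gripper open.
Joint ranges: [-2.91, 2.91], [-0.3, 2.13], [-1.5, 1.42], [0.17, 2.43], [-1.26, 4.41], [0.16, 1.93], [-2.52, 2.52]. Speed limits (rad/s): [1.89, 1.89, 2.39, 2.39, 3.01, 3.01, 3.01].

INTERFACE

Orientations are given as [roll, pitch, yaw] about the fixed x, y, z axes, in that order (R = Rz(yaw) Ry(pitch) Rx(roll)).
In Python, from workcell import observe, imaging, bot gives the robot as it stands.
- The arm moves only by the tool send_rows, never from a script. Its argument "plan" is text: rows parted by semicolons, each of 7 numbers parted by spaces: the shift along the tool's x, y, z in m, then the turn, a rotation vector about the tool's x, y, z in degrees, then the finger opening in m, from 0 to 0.0854. In form: dx dy dz rx ry rz claw; .... A call has 1 to 10 rows; each row is the pose to reach, as a shift and turn from the pose commanded when the call began, along the tool's axes at that moment; what a row does not reach only later rows make up. A row lasts 1/12 s, in which the tool goes at most 41.7 mm and 7.16 degrees, less where a joint would pass 70% of its speed; a pose out of reach is approached as far as the arm can. A call with a gripper value outside its range is refused whole. The fingers move at their own pace and stop on an object; "grip_force" is the grip in N (left out, the last holds). Time passes only in rows, so rows that repeat a pose let the fingers close. It gives the time, the measured TCP pose, the force, the opening and the grip force at its end, in the units of the state.
- observe(): the state, without advancing time (a new reading comes with each control period).
- imaging.grab_frame(name): name is "scene" or "top" or "wrist"; returns a dict with "color" (480x640x3 uint8, red, green, blue), "fx", "fy", "cx", "cy" (pixels), "eye" and "orientation" of the camera in the world; the wrist camera has in their place "tool_from_camera" (4x4, takes a point from camera to tool coordinates, whose origin is the TCP and whose axes are the flange's). Camera axes: x right, y down, z forward; pixel columns grow to the right and rows downward; lengths in m; the calibration is good to about 2 mm. The wrist camera is an equidistant fisheye: a pixel r from the principal point sees the ray r / f radians off the axis. A picture is of the moment at which its call begins: read the wrist's pose just before it. There is no depth.
- bot.job_done(): hands the job in; it is judged then, once.
The state is a dict: "clock": time; "qpos": joint angles; "qd": joint speeds; "joint_efforts": joint torques, N m; "position": TCP position; "tool_rot": TCP orientation; "force": force on the tool from outside, world axes, zero at the start; "moment": the same for the moment, N m; "grip_width": finger opening in m; "finger_force": force on a finger pad.
Only numpy, scipy, OpenCV 4.12 (cv2) and the standard library are available. Lean on these libraries where they do the work, as an engineer would, in place of code of your own. Each camera call takes 0.05 s, during which the arm holds its last target. There are 200 camera calls.

## Working session

There is one attempt and no reset: what is moved stays moved. The work goes in short steps, Python scripts to look and compute and a tool call to move; the robot and the scene stay as the last step left them, time stands still between calls to the robot, and variables do not carry over. Pictures are saved under pics/ and viewed, at most 10 in all, crops included, and the job is handed in when it is done.

Besides the shell and the picture viewer there is one more tool, called after ">>>" as name(argument=value, ...) on one line, values as JSON. send_rows: Moves the arm, as the interface text tells. Its arguments: {"type":"object","properties":{"plan":{"type":"string"},"grip_force":{"type":"number"}},"required":["plan"]}

```bash
ls; mkdir -p pics
python3 - <<'E'
from workcell import observe, imaging, bot
import cv2,numpy as np
s=observe();print(s['clock'],s['position'],s['tool_rot'],bot.tcp_to_grasp)
for n in ['scene','top']:
    f=imaging.grab_frame(n);cv2.imwrite(f'pics/{n}0.png',f['color'][:,:,::-1]);np.save(f'{n}0.npy',f,allow_pickle=True)
    print(n,f['fx'],f['fy'],f['cx'],f['cy'],f['eye'],f['orientation'])
E
```

```text
pics
0.0 [0.1610974  0.60353415 0.23071895] [-3.14043699e+00  6.48721097e-05  2.88078822e+00] 0.0187
scene 460.3601552756606 460.3601552756606 316.77306553113976 241.66732770373304 [0.96868788 0.18066508 0.94378211] [-2.54698762 -0.01506269  2.01553898]
top 601.8508791301795 601.8508791301795 321.79527240930304 234.9891616393228 [ 0.24287206 -0.05423141  1.5201574 ] [-3.01542849  0.00335117 -1.55488441]
```

View pics/scene0.png

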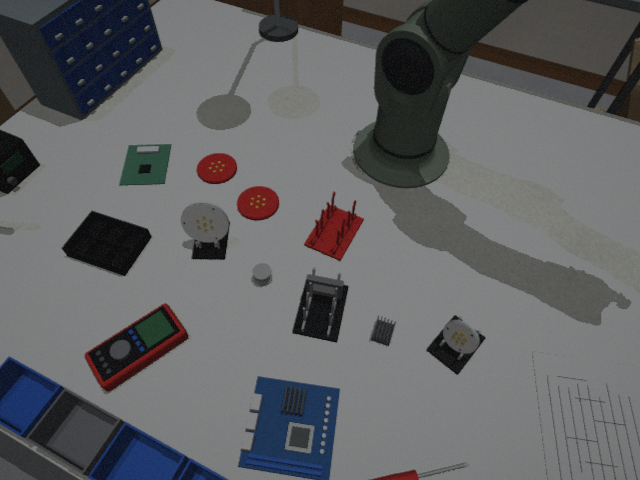

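View pics/top0.png

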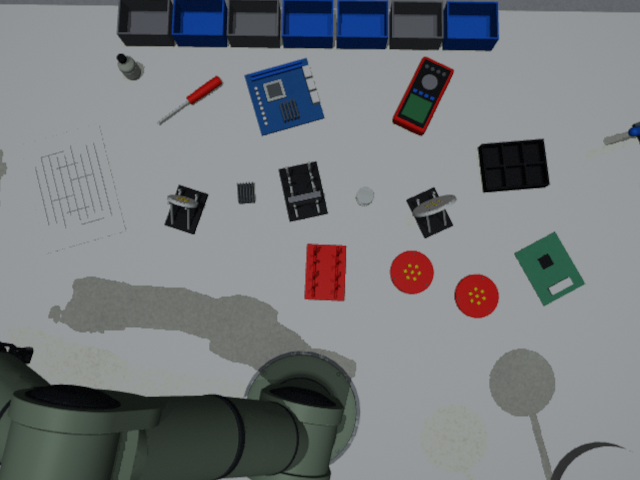

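Scene picture: the large board sits at about (205,222), the small board at (460,338), the white-metal rack with the module at (322,300). The red discs and red rack are look-alikes. Top picture: large board at (435,206), rack at (303,191) with the module in the slot nearer the robot.

```bash
cat > h.py <<'E'
import numpy as np,cv2
from scipy.spatial.transform import Rotation as R
def rot(o): return R.from_euler('xyz',o).as_matrix()
def ray(f,p):
    d=np.array([(p[0]-f['cx'])/f['fx'],(p[1]-f['cy'])/f['fy'],1.]);return np.array(f['eye']),rot(f['orientation'])@d
def onz(f,p,z):
    e,d=ray(f,p);return e+d*(z-e[2])/d[2]
def proj(f,X):
    c=(np.atleast_2d(X)-f['eye'])@rot(f['orientation']);return c[:,:2]/c[:,2:]*f['fx']+[f['cx'],f['cy']]
def tri(a,b):
    (e1,d1),(e2,d2)=a,b
    t=np.linalg.lstsq(np.c_[d1,-d2],e2-e1,rcond=None)[0];p,q=e1+t[0]*d1,e2+t[1]*d2
    return (p+q)/2,np.linalg.norm(p-q)
def ld(n): return np.load(n+'.npy',allow_pickle=True).item()
E
python3 - <<'E'
from h import *
s,t=ld('scene0'),ld('top0')
def crop(f,x,y,w,h,k): return cv2.resize(f['color'][y:y+h,x:x+w,::-1],None,fx=k,fy=k,interpolation=cv2.INTER_CUBIC)
a=np.hstack([crop(s,165,190,80,80,5),crop(t,400,175,80,60,5) if 0 else crop(t,395,170,80,80,5)])
b=np.hstack([crop(s,285,262,80,40,5)[:0],crop(t,265,152,80,40,5)[:0]])
cv2.imwrite('pics/board.png',a)
cv2.imwrite('pics/rack.png',np.hstack([crop(s,280,262,80,80,5),crop(t,265,152,80,80,5)]))
print(onz(t,(435,206),.09),onz(t,(303,191),.02),onz(s,(322,305),.02),onz(t,(326,272),0))
for f,(x,y,w,h) in ((s,(165,190,80,80)),(t,(395,170,80,80))):
    c=f['color'][y:y+h,x:x+w].astype(int);print(c.reshape(-1,3).mean(0),c[0,0])
E
```

```text
[ 0.49876527 -0.31805576  0.09      ] [0.54475859 0.00327799 0.02      ] [0.54661524 0.00776362 0.02      ] [ 0.34150839 -0.05819059  0.        ]
[108.51046875 107.39375    106.959375  ] [129 130 130]
[128.24890625 131.605625   133.2925    ] [151 155 157]
```

View pics/board.png

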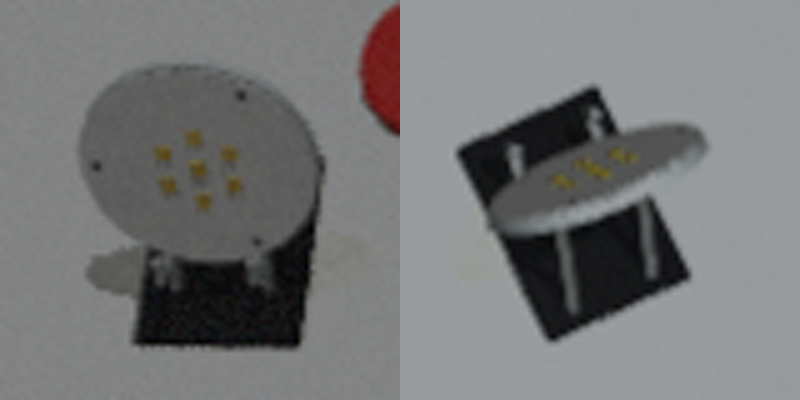

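View pics/rack.png

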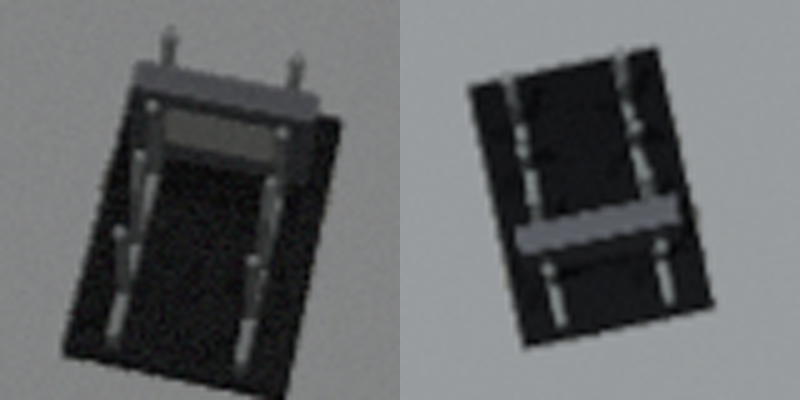

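Crops: board LEDs centre at about (198,170)/5 in the scene crop and (597,172)/5 in the top crop. The face points away from the robot and up. Rack foot is a clean dark rectangle with corners at (468,85), (658,47), (715,305), (522,347) in the top crop, and the module is in the slot nearer the robot.

Run:
```python
from h import *
s,t=ld('scene0'),ld('top0')
def sub(f,x,y,w,h): return f['color'][y:y+h,x:x+w].astype(int),np.array([x,y])
# LED centroid
P=[]
for f,b in ((s,(190,210,30,25)),(t,(422,193,25,20))):
    c,o=sub(f,*b);m=np.clip(c[...,0]-c[...,2]-12,0,None)
    yy,xx=np.mgrid[:c.shape[0],:c.shape[1]];P.append(o+[(m*xx).sum()/m.sum(),(m*yy).sum()/m.sum()])
C,g=tri(ray(s,P[0]),ray(t,P[1]));print('LED',P,C,g)
def quad(f,b,name,th):
    c,o=sub(f,*b);m=(c.max(2)<th).astype(np.uint8)
    m=cv2.morphologyEx(m,cv2.MORPH_OPEN,np.ones((2,2)))
    k=max(cv2.findContours(m,0,cv2.CHAIN_APPROX_NONE)[0],key=cv2.contourArea);h=cv2.convexHull(k)
    for e in range(1,20):
        q=cv2.approxPolyDP(h,e*.5,True)
        if len(q)<=4:break
    q=q[:,0]+o; X=np.array([onz(f,p,.005) for p in q])
    d=np.roll(X,-1,0)-X;print(name,q.tolist(),X[:,:2].mean(0),np.linalg.norm(d,axis=1).round(4),np.degrees(np.arctan2(d[:,1],d[:,0])).round(1))
    return q
quad(t,(270,152,65,75),'rack top',70);quad(s,(285,270,70,75),'rack scene',45)
quad(t,(400,180,60,65),'stand top',70)
# board outline in scene: bright region ellipse
```

```text
LED [array([204.06132959, 223.08848315]), array([433.29053498, 203.27901235])] [ 0.50606923 -0.31441396  0.08409885] 0.0014475748710889875
rack top [[317, 163], [327, 214], [291, 221], [280, 171]] [0.54491127 0.00191488] [0.1355 0.0934 0.1333 0.0975] [-168.2  102.    13.5  -76.7]
rack scene [[308, 282], [348, 287], [337, 342], [294, 333]] [0.5511543  0.01002935] [0.0934 0.137  0.095  0.1296] [ 107.9   13.4  -76.7 -167.5]
stand top [[447, 213], [453, 226], [426, 238], [416, 217]] [ 0.46891183 -0.33466577] [0.0364 0.0757 0.0591 0.0798] [-155.9  114.8   25.2  -81.7]
```

```bash
cat >> h.py <<'E'
def Rt(yd,down):  # tool rotation from closing dir y and approach z
    z=np.array(down,float);z/=np.linalg.norm(z);y=np.array(yd,float);y-=z*(y@z);y/=np.linalg.norm(y)
    return np.c_[np.cross(y,z),y,z]
def rel(st,p,Rw):
    R0=rot(st['tool_rot']);return (R0.T@(np.array(p)-st['position'])).round(4),np.degrees(R.from_matrix(R0.T@Rw).as_rotvec()).round(2)
def az(a): a=np.radians(a);return np.array([np.cos(a),np.sin(a),0])
E
python3 - <<'E'
from h import *
from workcell import observe,imaging
s=observe();print(rel(s,(.53,0.0,.36),Rt(az(12.5),(0,0,-1))))
f=imaging.grab_frame('wrist');print({k:v for k,v in f.items() if k!='color'})
E
```

```text
(array([-0.512 , -0.4882, -0.1287]), array([-5.000e-02,  4.000e-02,  6.256e+01]))
{'fx': 371.64829954431775, 'fy': 371.64829954431775, 'cx': 315.793335463368, 'cy': 235.86330066265538, 'tool_from_camera': array([[-1.47526491e-04, -9.49102693e-01, -3.14966754e-01,
         8.15192559e-02],
       [ 9.99999937e-01, -3.85623653e-05, -3.52185860e-04,
         9.30727764e-04],
       [ 3.22114685e-04, -3.14966786e-01,  9.49102639e-01,
        -1.44499439e-01],
       [ 0.00000000e+00,  0.00000000e+00,  0.00000000e+00,
         1.00000000e+00]])}
```

>>> send_rows(plan="-0.512 -0.488 -0.129 0 0 62.5 0.05;-0.512 -0.488 -0.129 0 0 62.5 0.05;-0.512 -0.488 -0.129 0 0 62.5 0.05;-0.512 -0.488 -0.129 0 0 62.5 0.05;-0.512 -0.488 -0.129 0 0 62.5 0.05;-0.512 -0.488 -0.129 0 0 62.5 0.05;-0.512 -0.488 -0.129 0 0 62.5 0.05;-0.512 -0.488 -0.129 0 0 62.5 0.05;-0.512 -0.488 -0.129 0 0 62.5 0.05;-0.512 -0.488 -0.129 0 0 62.5 0.05")

```text
clock: 0.98
position: [0.3754, 0.2522, 0.3065]
tool_rot: [3.142, -0.0, 1.783]
force: [0.9, 0.9, 1.0]
grip_width: 0.0498
finger_force: 0.0
```

Run:
```python
from h import *
from workcell import observe
s=observe();print(s['clock'],s['position'],s['tool_rot'],s['qpos'],rel(s,(.53,0.0,.36),Rt(az(12.5),(0,0,-1))))
```

```text
0.9833 [0.37539551 0.25220528 0.30648964] [ 3.14157571e+00 -3.89105542e-04  1.78345536e+00] [-1.02424276  0.15974342  0.34622044  1.94646026 -0.0628266   1.04538708
 -0.4379009 ] (array([-0.2791,  0.0979, -0.0536]), array([ 0.  , -0.02, -0.32]))
```

>>> send_rows(plan="-0.279 0.098 -0.054 0 0 0 0.05;-0.279 0.098 -0.054 0 0 0 0.05;-0.279 0.098 -0.054 0 0 0 0.05;-0.279 0.098 -0.054 0 0 0 0.05;-0.279 0.098 -0.054 0 0 0 0.05;-0.279 0.098 -0.054 0 0 0 0.05;-0.279 0.098 -0.054 0 0 0 0.05;-0.279 0.098 -0.054 0 0 0 0.05;-0.279 0.098 -0.054 0 0 0 0.05;-0.279 0.098 -0.054 0 0 0 0.05")

```text
clock: 1.82
position: [0.5311, 0.0028, 0.3597]
tool_rot: [-3.141, 0.0, 1.789]
force: [-0.1, 0.0, -0.3]
grip_width: 0.0498
finger_force: 0.0
```

Run:
```python
from h import *
from workcell import observe,imaging
s=observe();print(s['clock'],s['position'],s['tool_rot'],s['qpos'])
f=imaging.grab_frame('wrist');f['st']=s;np.save('w1.npy',f,allow_pickle=True);cv2.imwrite('pics/w1.png',f['color'][:,:,::-1])
```

```text
1.8167 [0.53110769 0.00277744 0.3596931 ] [-3.14085479e+00  2.96952744e-05  1.78869944e+00] [-0.54158354  0.28169321  0.5487065   1.68971714 -0.15513803  1.21450217
  0.2618999 ]
```

View pics/w1.png

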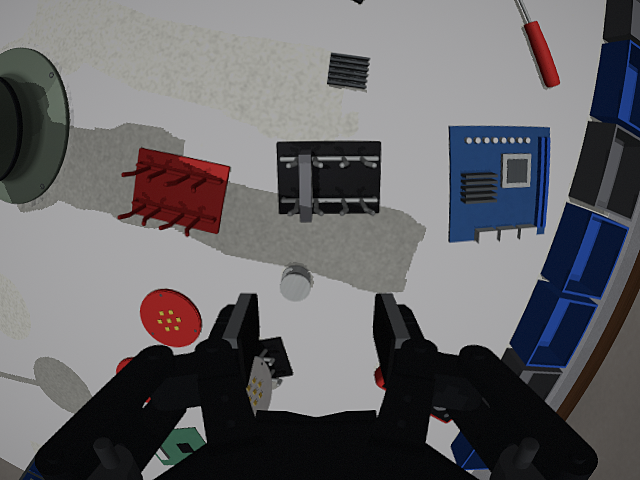

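Wrist view: rack foot corners at about (277,142), (381,140), (380,213), (280,216), square to the image, so yaw ≈ 12.5° is right. The module is at column 305 and the empty slot's tines at columns ~345–370.

```bash
cat >> h.py <<'E'
def wray(f,p):
    v=np.array([p[0]-f['cx'],p[1]-f['cy']]);r=np.hypot(*v);a=r/f['fx']
    d=np.r_[np.sin(a)*v/max(r,1e-9),np.cos(a)];T=np.array(f['tool_from_camera']);R0=rot(f['st']['tool_rot'])
    return f['st']['position']+R0@T[:3,3],R0@T[:3,:3]@d
def wonz(f,p,z):
    e,d=wray(f,p);return e+d*(z-e[2])/d[2]
def sides(c,o,th):
    """dark quad: fit its 4 sides by lines to hull contour points, return corners (sub-pixel)"""
    m=(c.max(2)<th).astype(np.uint8);m=cv2.morphologyEx(m,cv2.MORPH_CLOSE,np.ones((9,9)));m=cv2.morphologyEx(m,cv2.MORPH_OPEN,np.ones((15,15)))
    k=max(cv2.findContours(m,0,cv2.CHAIN_APPROX_NONE)[0],key=cv2.contourArea)
    return cv2.boxPoints(cv2.minAreaRect(k))+o
E
python3 - <<'E'
from h import *
w=ld('w1');b=(262,125,135,105);x,y,W,H=b
c=w['color'][y:y+H,x:x+W].astype(int)
q=sides(c,np.array([x,y]),60);print(q.round(1).tolist())
for q in (q,np.array([(277,142),(381,140),(380,213),(280,216)])):
  for z in (0,.006):
    X=np.array([wonz(w,p,z) for p in q]);d=np.roll(X,-1,0)-X
    print(z,X[:,:2].mean(0).round(4),np.linalg.norm(d,axis=1).round(4),np.degrees(np.arctan2(d[:,1],d[:,0])).round(1))
cv2.imwrite('pics/w1c.png',cv2.resize(w['color'][130:230,265:395,::-1],None,fx=6,fy=6,interpolation=cv2.INTER_CUBIC))
E
```

```text
[[311.0, 141.0], [380.0, 141.0], [380.0, 213.0], [311.0, 213.0]]
0 [0.5713 0.0108] [0.0936 0.1016 0.0977 0.1006] [  13.3  -75.4 -167.3  102.3]
0.006 [0.5706 0.0116] [0.0925 0.1004 0.0965 0.0994] [  13.3  -75.4 -167.3  102.3]
0 [0.5499 0.0051] [0.1409 0.103  0.1415 0.104 ] [  13.9  -76.2 -165.7  103.5]
0.006 [0.5495 0.006 ] [0.1393 0.1018 0.1398 0.1028] [  13.9  -76.2 -165.7  103.5]
```

View pics/w1c.png

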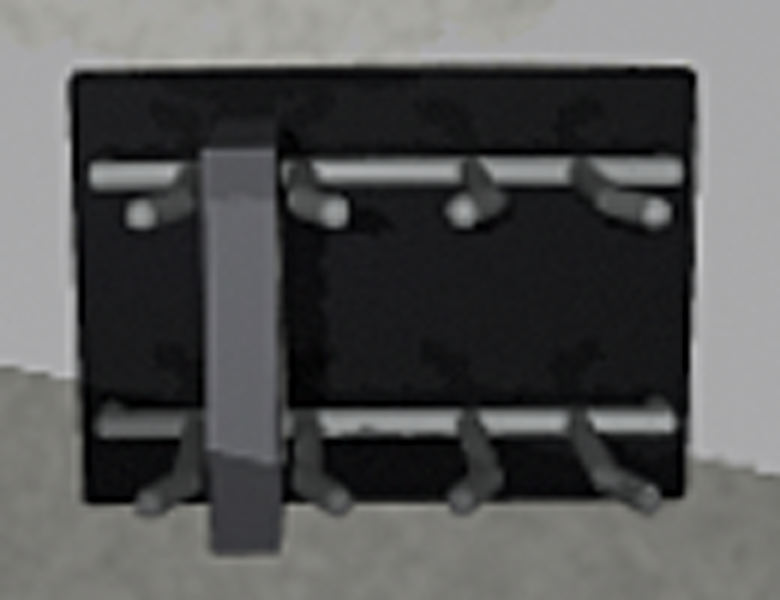

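Zoomed rack: the empty-slot tine tips are at (463,212), (656,212), (463,498), (648,494) in the crop (÷6 + (265,130)). The module-slot tips are at (140,213), (333,210), (150,498), (338,498), and the foot corners at (72,70), (693,68), (683,495), (85,500).

Run:
```python
from h import *
w=ld('w1')
def X(ps,z): return np.array([wonz(w,(np.array(p)+.5)/6-.5+[265,130],z) for p in ps])
A=X([(463,212),(656,212),(463,498),(648,494)],.09);B=X([(140,213),(333,210),(150,498),(338,498)],.09)
ang=lambda d:np.degrees(np.arctan2(d[1],d[0])).round(2)
print('slot',A.mean(0).round(4),'mod',B.mean(0).round(4),'yaw',ang(A.mean(0)-B.mean(0)),np.linalg.norm(A.mean(0)-B.mean(0)))
print(ang(A[1]-B[0]),ang(A[3]-B[2]),ang(A[0]-A[2])-90,ang(B[1]-B[3])-90,np.linalg.norm(A[1]-A[0]),np.linalg.norm(A[0]-A[2]))
r=X([(90,175),(682,170),(97,420),(675,420)],.02);print('rails',ang(r[1]-r[0]),ang(r[3]-r[2]),r.mean(0).round(4),np.linalg.norm(r[0]-r[2]))
F=X([(72,70),(693,68),(683,495),(85,500)],.005);c=F.mean(0);print('foot',c.round(4),'slot from foot',(c+.03*az(13.5)).round(4))
```

```text
slot [0.5771 0.0138 0.09  ] mod [5.183e-01 4.000e-04 9.000e-02] yaw 12.83 0.060261093373565625
12.89 13.06 13.409999999999997 13.620000000000005 0.03639913982393857 0.05534057968093027
rails 13.25 12.62 [0.5479 0.0069 0.02  ] 0.05496114669249822
foot [0.5478 0.0069 0.005 ] slot from foot [0.577  0.0139 0.005 ]
```

```bash
cat >> h.py <<'E'
def brd(a,t=20.):
    a,t=np.radians([a,t]);return np.array([np.cos(t)*np.cos(a),np.cos(t)*np.sin(a),np.sin(t)]),np.array([-np.sin(t)*np.cos(a),-np.sin(t)*np.sin(a),np.cos(t)])
E
python3 - <<'E'
from h import *
from workcell import observe
s=observe();n,u=brd(25);C=np.array([.5061,-.3144,.0841]);m=C-.004*n
print(s['position'],s['tool_rot'],m+.17*u,rel(s,m+.17*u,Rt(n,-u)))
E
```

```text
[0.53086001 0.00366022 0.35968183] [-3.14084988e+00 -3.42828759e-04  1.79023096e+00] [ 0.44999756 -0.340561    0.24247966] (array([-0.3184, -0.1538,  0.1172]), array([-19.96,   2.15, -12.31]))
```

>>> send_rows(plan="-0.318 -0.154 0.117 -20 2.2 -12.3 0.05;-0.318 -0.154 0.117 -20 2.2 -12.3 0.05;-0.318 -0.154 0.117 -20 2.2 -12.3 0.05;-0.318 -0.154 0.117 -20 2.2 -12.3 0.05;-0.318 -0.154 0.117 -20 2.2 -12.3 0.05;-0.318 -0.154 0.117 -20 2.2 -12.3 0.05;-0.318 -0.154 0.117 -20 2.2 -12.3 0.05;-0.318 -0.154 0.117 -20 2.2 -12.3 0.05;-0.318 -0.154 0.117 -20 2.2 -12.3 0.05;-0.318 -0.154 0.117 -20 2.2 -12.3 0.05")

```text
clock: 2.7
position: [0.45, -0.3409, 0.2424]
tool_rot: [2.79, -0.001, 2.009]
force: [0.6, 0.4, 1.0]
grip_width: 0.0503
finger_force: 0.0
```

>>> send_rows(plan="0 0 0 0 0 0 0.05;0 0 0 0 0 0 0.05")

```text
clock: 2.87
position: [0.4491, -0.3415, 0.2419]
tool_rot: [2.793, -0.002, 2.005]
force: [-0.0, 0.3, 0.4]
grip_width: 0.0501
finger_force: 0.0
```

Run:
```python
from h import *
from workcell import observe,imaging
s=observe();n,u=brd(25);C=np.array([.5061,-.3144,.0841]);m=C-.004*n
print(s['clock'],s['position'],s['qpos'],rel(s,m+.17*u,Rt(n,-u)))
f=imaging.grab_frame('wrist');f['st']=s;np.save('w2.npy',f,allow_pickle=True);cv2.imwrite('pics/w2.png',f['color'][:,:,::-1])
```

```text
2.8667 [ 0.44912895 -0.34149207  0.24194685] [ 0.31028406  0.41967713  0.55941924  1.90097098 -0.72658548  0.9040552
  1.72029904] (array([ 0.0005,  0.0013, -0.0001]), array([ 0.  , -0.06, -0.18]))
```

View pics/w2.png

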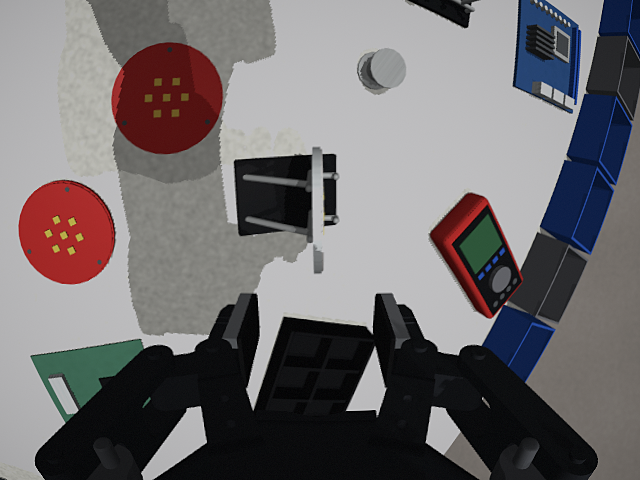

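Wrist view: the board is seen almost edge-on, as a strip at columns ~312–324 and rows ~148–272, midway between the fingers (midline column 316). A zoom will give the ends.

Run:
```python
from h import *
w=ld('w2');cv2.imwrite('pics/w2c.png',cv2.resize(w['color'][140:280,265:375,::-1],None,fx=4.2,fy=4.2,interpolation=cv2.INTER_CUBIC))
```

```text
(no output)
```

View pics/w2c.png

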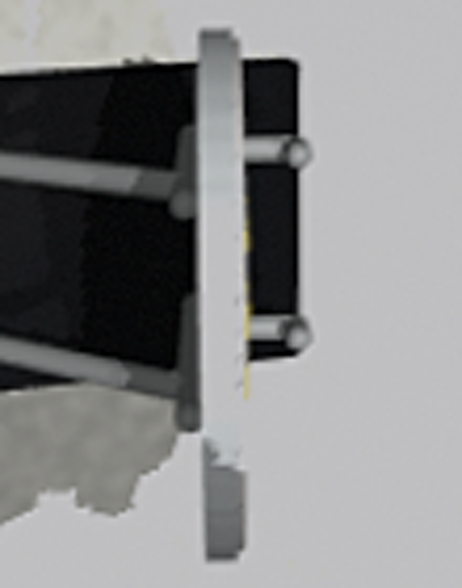

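Zoom: the board strip spans crop rows 30–558, centred on column ≈221 (top end) to 226 (bottom end). The LEDs are on the right (tool +y), and the back-wire tips are at (183,203) and (190,413).

Run:
```python
from h import *
from workcell import observe
w=ld('w2');T=np.array(w['tool_from_camera'])
def tr(p):
    e,d=wray(w,(np.array(p)+.5)/4.2-.5+[265,140]);R0=rot(w['st']['tool_rot']);return R0.T@(e-w['st']['position']),R0.T@d
e,a=tr((221,30));_,b=tr((226,558))
A,B=[np.r_[v[0],v[2]]/np.hypot(v[0],v[2]) for v in (a,b)]
h=np.arccos(A@B)/2;bis=(A+B)/np.linalg.norm(A+B);c=np.r_[e[0],e[2]]+bis*.055/np.sin(h)
print('centre tool x,z',c,'expected z .17', 'ya,yb per unit',a[1]/np.hypot(a[0],a[2]),b[1]/np.hypot(b[0],b[2]))
D=.055/np.tan(h)
pa,pb=e+a/np.hypot(a[0],a[2])*D,e+b/np.hypot(b[0],b[2])*D
print('end pts tool',pa.round(4),pb.round(4),'twist about z deg',np.degrees(np.arctan2(-(pa-pb)[1],(pa-pb)[0])))
R0=rot(w['st']['tool_rot']);s=observe()
print('mid world',w['st']['position']+R0@np.r_[c[0],(pa[1]+pb[1])/2,c[1]], s['position']-w['st']['position'])
```

```text
centre tool x,z [0.00118472 0.17222438] expected z .17 ya,yb per unit 0.004156566996608422 0.007390473459115416
end pts tool [0.056  0.002  0.1767] [-0.0491  0.003   0.1498] twist about z deg 0.5679992952531137
mid world [ 0.50409109 -0.31436339  0.08097418] [0.00091806 0.00150645 0.00062784]
```

Run:
```python
from h import *
from workcell import observe
s=observe();n,u=brd(24.6);m=np.array([.5037,-.3149,.0818])
print(rel(s,m+.019*u,Rt(n,-u)))
```

```text
(array([-1.000e-04,  5.000e-04,  1.523e-01]), array([ 0.06, -0.23,  0.33]))
```

>>> send_rows(plan="0 0.0005 0.03 0 0 0.3 0.05;0 0.0005 0.06 0 0 0.3 0.05;0 0.0005 0.09 0 0 0.3 0.05;0 0.0005 0.11 0 0 0.3 0.05;0 0.0005 0.13 0 0 0.3 0.05;0 0.0005 0.145 0 0 0.3 0.05;0 0.0005 0.152 0 0 0.3 0.05;0 0.0005 0.152 0 0 0.3 0.05;0 0.0005 0.152 0 0 0.3 0.05")

```text
clock: 3.67
position: [0.4983, -0.3176, 0.1013]
tool_rot: [2.791, -0.002, 2.003]
force: [0.3, -0.5, 0.1]
grip_width: 0.05
finger_force: 0.0
```

Run:
```python
from h import *
from workcell import observe,imaging
s=observe();n,u=brd(24.6);m=np.array([.5037,-.3149,.0818])
print(s['clock'],s['force'],s['grip_width'],rel(s,m+.019*u,Rt(n,-u)))
f=imaging.grab_frame('wrist');f['st']=s;np.save('w3.npy',f,allow_pickle=True);cv2.imwrite('pics/w3.png',f['color'][:,:,::-1])
```

```text
3.6667 [ 0.32425743 -0.47893594  0.14318065] 0.05003799908144691 (array([ 0.0002, -0.001 ,  0.0014]), array([ 0.11, -0.17,  0.14]))
```

View pics/w3.png

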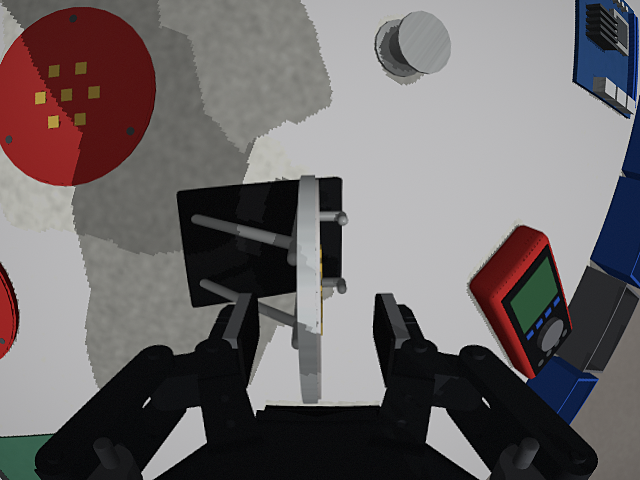

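Wrist view: the board's upper part lies between the fingers at columns ~301–321, while the finger midline is at column 316. So I shift ~2 mm toward tool −y and close.

>>> send_rows(plan="0 -0.002 0 0 0 0 0.05;0 -0.002 0 0 0 0 0.03;0 -0.002 0 0 0 0 0.02;0 -0.002 0 0 0 0 0.0;0 -0.002 0 0 0 0 0.0;0 -0.002 0 0 0 0 0.0;0 -0.002 0 0 0 0 0.0;0 -0.002 0 0 0 0 0.0;0 -0.002 0 0 0 0 0.0", grip_force=45)

```text
clock: 4.47
position: [0.4967, -0.3192, 0.1003]
tool_rot: [2.79, -0.002, 2.003]
force: [2.5, 1.3, 5.5]
grip_width: 0.0074
finger_force: 46.8
```

>>> send_rows(plan="0 0 -0.005 0 0 0 0;0 0 -0.015 0 0 0 0;0 0 -0.03 0 0 0 0;0 0 -0.05 0 0 0 0;0 0 -0.08 0 0 0 0;0 0 -0.11 0 0 0 0;0 0 -0.14 0 0 0 0;0 0 -0.16 0 0 0 0;0 0 -0.16 0 0 0 0;0 0 -0.16 0 0 0 0")

```text
clock: 5.3
position: [0.4462, -0.3427, 0.2505]
tool_rot: [2.79, -0.001, 2.002]
force: [-0.8, 0.2, -1.9]
grip_width: 0.0074
finger_force: 45.8
```

Run:
```python
from h import *
from workcell import observe,imaging
s=observe();print(s['clock'],s['position'],s['tool_rot'],s['force'],s['grip_width'])
f=imaging.grab_frame('wrist');f['st']=s;np.save('w4.npy',f,allow_pickle=True)
a=f['color'][90:440,190:440,::-1];t=imaging.grab_frame('top')['color'][160:240,395:475,::-1]
sc=imaging.grab_frame('scene')['color'][150:290,150:290,::-1]
cv2.imwrite('pics/w4.png',np.hstack([cv2.resize(a,(400,560)),cv2.resize(sc,(400,560))]))
print(rel(s,np.r_[.577,.0138,.25],Rt(az(13),(0,0,-1))))
```

```text
5.3 [ 0.44617929 -0.34271922  0.25050184] [ 2.79046600e+00 -1.19939654e-03  2.00156542e+00] [-0.75007409  0.16147228 -1.89613661] 0.007397903072868872
(array([0.2693, 0.2511, 0.0929]), array([20.04, -2.12, 11.55]))
```

View pics/w4.png

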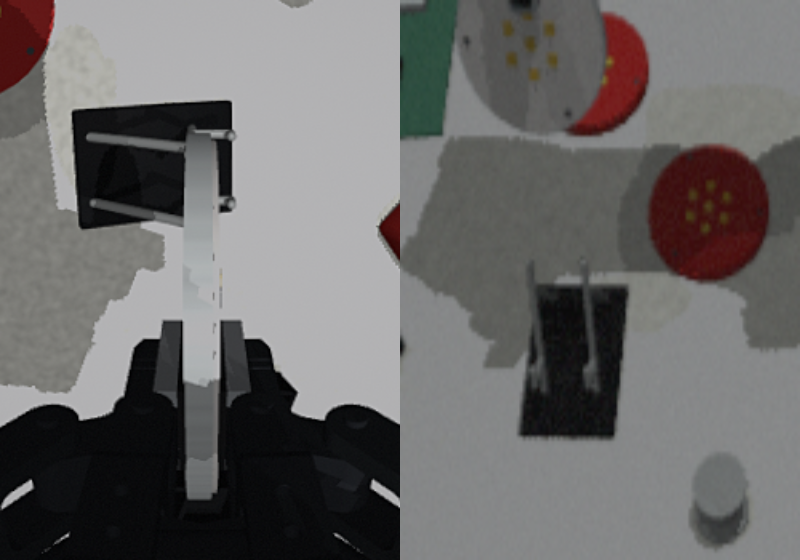

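The board is held between the pads and clear of the stand, which is empty in the scene view. In the left crop (×1.6, offset (190,90)) the strip runs from row ~132 to ~498, centred at column ≈201.

Run:
```python
from h import *
from workcell import observe
w=ld('w4')
def tr(p):
    e,d=wray(w,(np.array(p)+.5)/1.6-.5+[190,90]);R0=rot(w['st']['tool_rot']);d=R0.T@d;return R0.T@(e-w['st']['position']),d/np.hypot(d[0],d[2])
e,a=tr((202,130));_,b=tr((201,499))
A,B=a[[0,2]],b[[0,2]];h=np.arccos(A@B)/2;bis=(A+B)/np.linalg.norm(A+B);c=e[[0,2]]+bis*.055/np.sin(h);D=.055/np.tan(h)
pa,pb=e+a*D,e+b*D
print('centre tool x,z',c,pa,pb)
s=observe();Rg=Rt(az(13),(0,0,-1))
o=np.r_[c[0],(pa[1]+pb[1])/2,c[1]]
for z in (.20,.074): 
    p=np.r_[.577,.0138,z]-Rg@o;print('TCP target',p,rel(s,p,Rg))
```

```text
centre tool x,z [0.0025825  0.01732767] [0.05699671 0.00084056 0.02533355] [-0.0370315   0.00055287 -0.02082637]
TCP target [0.57690208 0.01112696 0.21732767] (array([0.2658, 0.2392, 0.1218]), array([19.93, -2.27, 11.58]))
TCP target [0.57690208 0.01112696 0.09132767] (array([0.2653, 0.196 , 0.2401]), array([19.93, -2.27, 11.58]))
```

>>> send_rows(plan="0.266 0.239 0.122 20 -2.3 11.6 0;0.266 0.239 0.122 20 -2.3 11.6 0;0.266 0.239 0.122 20 -2.3 11.6 0;0.266 0.239 0.122 20 -2.3 11.6 0;0.266 0.239 0.122 20 -2.3 11.6 0;0.266 0.239 0.122 20 -2.3 11.6 0;0.266 0.239 0.122 20 -2.3 11.6 0;0.266 0.239 0.122 20 -2.3 11.6 0;0.266 0.239 0.122 20 -2.3 11.6 0;0.266 0.239 0.122 20 -2.3 11.6 0")

```text
clock: 6.28
position: [0.567, -0.0141, 0.219]
tool_rot: [-3.14, 0.002, 1.797]
force: [-0.0, 0.3, -1.8]
grip_width: 0.0074
finger_force: 45.9
```

>>> send_rows(plan="0 0 0 0 0 0 0;0 0 0 0 0 0 0;0 0 0 0 0 0 0;0 0 0 0 0 0 0")

```text
clock: 6.62
position: [0.5666, -0.0177, 0.2199]
tool_rot: [-3.141, 0.002, 1.795]
force: [-0.2, -0.2, -2.4]
grip_width: 0.0074
finger_force: 45.9
```

Run:
```python
from h import *
from workcell import observe,imaging
s=observe();print(s['clock'],s['position'],s['tool_rot'],s['grip_width'],s['force'])
f=imaging.grab_frame('wrist');f['st']=s;np.save('w5.npy',f,allow_pickle=True)
a=f['color'][90:410,200:440,::-1];cv2.imwrite('pics/w5.png',cv2.resize(a,None,fx=1.85,fy=1.85,interpolation=cv2.INTER_CUBIC))
print(rel(s,np.r_[.5769,.0111,.0915],Rt(az(13),(0,0,-1))))
```

```text
6.6167 [ 0.56656034 -0.01773218  0.21988346] [-3.14075862e+00  2.36653958e-03  1.79545222e+00] 0.007415751438772154 [-0.16890257 -0.19755592 -2.39606994]
(array([0.0261, 0.0166, 0.1283]), array([-0.05,  0.14, -0.13]))
```

View pics/w5.png

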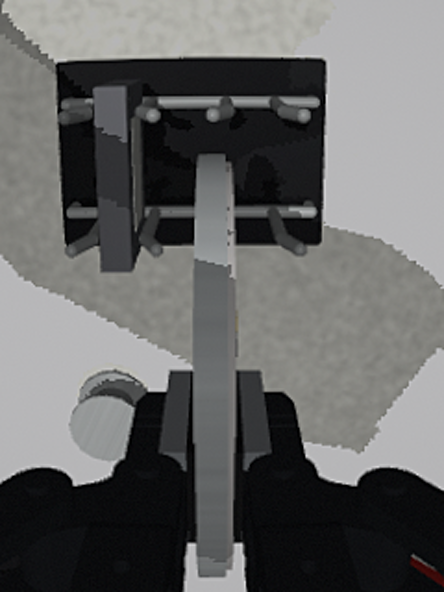

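That view shows the board vertical and parallel to the tines, still short of the slot by the computed ~26 mm (tool x) and ~17 mm (tool y). It was my 11th picture and the limit was 10, a slip of mine. I'll view no more and work from numbers only.

>>> send_rows(plan="0.026 0.0165 0 0 0 0 0;0.026 0.0165 0 0 0 0 0;0.026 0.0165 0 0 0 0 0;0.026 0.0165 0 0 0 0 0;0.026 0.0165 0 0 0 0 0")

```text
clock: 7.08
position: [0.577, 0.0111, 0.2204]
tool_rot: [3.141, 0.002, 1.795]
force: [-0.5, -0.5, -3.0]
grip_width: 0.0072
finger_force: 45.9
```

Run:
```python
from h import *
from workcell import observe,imaging
s=observe();print(s['clock'],s['position'])
f=imaging.grab_frame('wrist');f['st']=s;np.save('w6.npy',f,allow_pickle=True)
print(rel(s,np.r_[.5769,.0111,.0915],Rt(az(13),(0,0,-1))))
R0=rot(s['tool_rot'])
def wproj(X):
    T=np.array(f['tool_from_camera']);c=((np.array(X)-s['position'])@R0-T[:3,3])@T[:3,:3];r=np.hypot(c[0],c[1]);a=np.arctan2(r,c[2]);return c[:2]/r*a*f['fx']+[f['cx'],f['cy']]
c=np.r_[.577,.0138,0];ex,ey=az(13),az(103)
for sx in (-1,1):
    for sy in (1,-1):
        p=wproj(c+ex*sx*.0165+ey*sy*.028+[0,0,.09]);print('tine tip exp',sx,sy,p.round(1))
g=f['color'].astype(int).max(2)
p=wproj(c+ey*.028+[0,0,.09]);r=int(p[1])
for rr in (r-2,r,r+2,): print(rr,g[rr,int(p[0])-30:int(p[0])+31].tolist())
# board strip edges at several rows
for rr in (230,260,290): print(rr,g[rr,285:350].tolist())
```

```text
7.0833 [0.5770077  0.01110124 0.22042285]
(array([ 3.000e-04, -1.000e-04,  1.289e-01]), array([ 0.01,  0.13, -0.15]))
tine tip exp -1 1 [294.6 185.1]
tine tip exp -1 -1 [296.  254.8]
tine tip exp 1 1 [338.6 185. ]
tine tip exp 1 -1 [337.5 254.7]
183 [16, 14, 8, 23, 70, 117, 119, 115, 100, 74, 70, 74, 74, 73, 72, 72, 69, 69, 67, 24, 93, 109, 104, 104, 102, 104, 105, 104, 105, 105, 106, 105, 105, 105, 105, 102, 81, 76, 83, 51, 29, 23, 44, 58, 56, 57, 57, 58, 58, 59, 59, 57, 63, 71, 76, 78, 76, 68, 19, 14, 16]
185 [13, 11, 22, 83, 128, 136, 144, 144, 123, 105, 78, 68, 69, 66, 65, 61, 57, 36, 21, 14, 100, 112, 109, 108, 108, 107, 108, 107, 109, 107, 107, 108, 108, 108, 109, 108, 110, 115, 120, 84, 43, 22, 28, 29, 39, 44, 52, 53, 53, 55, 55, 61, 70, 78, 82, 83, 76, 73, 63, 26, 16]
187 [14, 12, 18, 77, 124, 132, 137, 131, 120, 103, 71, 55, 51, 39, 31, 17, 9, 14, 8, 28, 107, 117, 112, 112, 112, 110, 112, 112, 111, 112, 110, 111, 112, 112, 111, 112, 113, 117, 122, 85, 42, 23, 27, 26, 27, 27, 29, 25, 33, 43, 49, 58, 66, 72, 74, 73, 75, 121, 54, 21, 12]
230 [108, 107, 106, 107, 107, 109, 102, 
[... 214 characters left out ...]
 97, 93, 107, 106, 107, 106, 107, 106, 107, 98, 97, 107, 107]
260 [132, 135, 137, 137, 134, 133, 133, 135, 138, 140, 141, 141, 138, 137, 134, 132, 131, 133, 135, 109, 102, 100, 101, 101, 102, 101, 101, 102, 102, 101, 102, 101, 101, 101, 101, 101, 101, 100, 106, 108, 106, 106, 113, 128, 138, 133, 131, 126, 127, 125, 127, 129, 130, 133, 134, 132, 128, 125, 123, 127, 129, 132, 134, 135, 134]
290 [183, 183, 183, 183, 185, 180, 142, 90, 97, 97, 99, 98, 100, 101, 100, 105, 103, 80, 64, 111, 111, 108, 108, 108, 109, 108, 108, 109, 109, 108, 109, 108, 109, 107, 108, 109, 108, 108, 110, 115, 116, 118, 84, 52, 69, 78, 78, 79, 77, 78, 76, 76, 77, 75, 73, 91, 131, 135, 132, 131, 131, 132, 132, 132, 132]
```

Tine tips measured at columns ≈292 and 341 (midpoint 316.5), board strip centre ≈315.5: aligned within about 1 mm. Lowering.

>>> send_rows(plan="0 0 0.02 0 0 0 0;0 0 0.045 0 0 0 0;0 0 0.065 0 0 0 0;0 0 0.08 0 0 0 0;0 0 0.09 0 0 0 0;0 0 0.1 0 0 0 0;0 0 0.11 0 0 0 0;0 0 0.118 0 0 0 0;0 0 0.122 0 0 0 0;0 0 0.122 0 0 0 0")

```text
clock: 7.97
position: [0.5771, 0.012, 0.0977]
tool_rot: [-3.141, 0.002, 1.797]
force: [0.1, 0.7, -2.4]
grip_width: 0.0074
finger_force: 45.8
```

>>> send_rows(plan="0 0 0.002 0 0 0 0;0 0 0.004 0 0 0 0;0 0 0.005 0 0 0 0;0 0 0.006 0 0 0 0;0 0 0.006 0 0 0 0;0 0 0.006 0 0 0 0")

```text
clock: 8.47
position: [0.5774, 0.0121, 0.0924]
tool_rot: [3.141, 0.002, 1.797]
force: [0.2, -0.4, -2.1]
grip_width: 0.0075
finger_force: 45.9
```

>>> send_rows(plan="0 0 0.001 0 0 0 0;0 0 0.002 0 0 0 0;0 0 0.002 0 0 0 0;0 0 0.002 0 0 0 0")

```text
clock: 8.8
position: [0.5776, 0.012, 0.0906]
tool_rot: [3.141, 0.002, 1.797]
force: [-1.2, -0.1, 4.4]
grip_width: 0.0075
finger_force: 46.9
```

>>> send_rows(plan="0 0 0.001 0 0 0 0;0 0 0.001 0 0 0 0;0 0 0.001 0 0 0 0")

```text
clock: 9.05
position: [0.5778, 0.0119, 0.0903]
tool_rot: [3.14, 0.002, 1.796]
force: [-3.9, 0.3, 19.5]
grip_width: 0.0071
finger_force: 49.2
```

>>> send_rows(plan="0 0 -0.001 0 0 0 0;0 0 -0.001 0 0 0 0;0 0 -0.001 0 0 0 0", grip_force=20)

```text
clock: 9.3
position: [0.5776, 0.0119, 0.0905]
tool_rot: [3.141, 0.002, 1.797]
force: [-0.3, -0.2, 7.1]
grip_width: 0.0073
finger_force: 47.4
```

Run:
```python
from workcell import observe
s=observe();print(s['clock'],s['position'],s['force'],s['moment'],s['grip_width'])
```

```text
9.3 [0.5775816  0.0119026  0.09054668] [-0.33734146 -0.23549084  7.10220646] [-0.05080778  0.22984862 -0.04130665] 0.007274300881941374
```

>>> send_rows(plan="0 0 0 0 0 0 0.009;0 0 0 0 0 0 0.011;0 0 0 0 0 0 0.014;0 0 0 0 0 0 0.018;0 0 0 0 0 0 0.022;0 0 0 0 0 0 0.026;0 0 0 0 0 0 0.026")

```text
clock: 9.88
position: [0.5773, 0.012, 0.0903]
tool_rot: [3.141, 0.002, 1.797]
force: [-0.4, 0.3, 0.1]
grip_width: 0.0257
finger_force: 0.0
```

Run:
```python
from h import *
from workcell import observe,imaging
s=observe();print(s['clock'],s['position'],s['force'],s['grip_width'])
f=imaging.grab_frame('wrist');g=f['color'].astype(int).max(2)
for rr in (230,280,320): print(rr,g[rr,280:352:2].tolist())
```

```text
9.8833 [0.57733933 0.01199455 0.09026389] [-0.38974538  0.25765153  0.08994704] 0.025738360566594634
230 [10, 7, 39, 62, 64, 66, 69, 62, 57, 12, 9, 11, 0, 180, 171, 172, 172, 171, 171, 172, 172, 175, 106, 176, 0, 12, 11, 7, 54, 65, 68, 66, 66, 61, 45, 8]
280 [9, 11, 10, 9, 12, 11, 10, 11, 11, 11, 8, 8, 130, 119, 119, 119, 119, 118, 118, 119, 118, 118, 127, 137, 10, 13, 14, 8, 10, 11, 9, 10, 10, 10, 7, 11]
320 [10, 6, 6, 44, 162, 45, 61, 61, 61, 56, 84, 153, 121, 118, 118, 119, 118, 119, 118, 118, 118, 119, 128, 125, 155, 153, 147, 55, 62, 61, 61, 50, 162, 0, 9, 11]
```

>>> send_rows(plan="0 0 0 0 0 0 0.035;0 0 0 0 0 0 0.042;0 0 0 0 0 0 0.042;0 0 -0.01 0 0 0 0.042;0 0 -0.03 0 0 0 0.042;0 0 -0.06 0 0 0 0.042;0 0 -0.09 0 0 0 0.042;0 0 -0.13 0 0 0 0.042;0 0 -0.15 0 0 0 0.042;0 0 -0.15 0 0 0 0.042")

```text
clock: 10.77
position: [0.5789, 0.0118, 0.2453]
tool_rot: [3.135, 0.002, 1.796]
force: [0.4, 0.6, 0.1]
grip_width: 0.0421
finger_force: 0.0
```

Run:
```python
from h import *
from workcell import observe,imaging
s=observe();print(s['clock'],s['position'],s['force'])
f=imaging.grab_frame('wrist');f['st']=s
R0=rot(s['tool_rot']);T=np.array(f['tool_from_camera'])
def wproj(X):
    c=((np.array(X)-s['position'])@R0-T[:3,3])@T[:3,:3];r=np.hypot(c[0],c[1]);a=np.arctan2(r,c[2]);return c[:2]/r*a*f['fx']+[f['cx'],f['cy']]
c=np.r_[.577,.0138,.0];ex,ey=az(13),az(103)
g=f['color'].astype(int).max(2)
for nm,X in (('top',c+[0,0,.126]),('+y',c+ey*.05+[0,0,.085]),('-y',c-ey*.05+[0,0,.085]),('mod top',c-ex*.06+[0,0,.083])):
    p=wproj(X);x=int(p[0]);r=int(p[1]);print(nm,p.round(1),'cols',x-24,g[r,x-24:x+25].tolist())
x,y0=wproj(c+[0,0,.126]);print('col profile',[int(g[r,int(x)]) for r in range(150,330,4)])
```

```text
10.7667 [0.57885666 0.01181556 0.24534548] [0.43838507 0.6181995  0.06252791]
top [313.1 225.3] cols 289 [58, 57, 55, 53, 52, 53, 55, 53, 53, 52, 51, 52, 52, 52, 49, 43, 50, 45, 116, 134, 131, 130, 131, 131, 131, 130, 124, 136, 139, 113, 61, 48, 49, 41, 49, 51, 53, 51, 49, 46, 44, 44, 45, 46, 45, 44, 44, 44, 45]
+y [312.9 152.3] cols 288 [21, 23, 22, 23, 23, 24, 26, 22, 23, 23, 22, 22, 22, 23, 21, 23, 22, 22, 17, 37, 89, 121, 115, 114, 114, 114, 113, 113, 118, 110, 69, 0, 3, 6, 6, 6, 3, 23, 25, 22, 24, 22, 22, 24, 22, 23, 25, 22, 23]
-y [313.3 265.7] cols 289 [127, 125, 123, 123, 125, 127, 127, 130, 131, 131, 131, 132, 131, 129, 129, 128, 128, 132, 117, 100, 95, 97, 96, 96, 97, 95, 94, 93, 114, 129, 129, 127, 124, 124, 125, 128, 129, 131, 129, 128, 128, 128, 129, 129, 128, 129, 132, 132, 131]
mod top [243.5 211.2] cols 219 [131, 141, 58, 7, 11, 12, 12, 13, 16, 11, 13, 11, 14, 14, 10, 9, 9, 69, 66, 64, 64, 65, 65, 63, 65, 64, 65, 66, 65, 66, 66, 68, 27, 20, 47, 74, 69, 60, 61, 60, 50, 22, 15, 5, 17, 15, 8, 9, 7]
col profile [106, 118, 128, 135, 144, 147, 154, 159, 155, 165, 170, 176, 178, 178, 118, 103, 103, 101, 98, 127, 124, 121, 117, 115, 114, 112, 109, 106, 102, 94, 78, 132, 132, 134, 131, 165, 176, 178, 178, 177, 177, 177, 177, 177, 177]
```

>>> send_rows(plan="0 0 -0.03 0 0 0 0.042;0 0 -0.03 0 0 0 0.042;0 0 -0.03 0 0 0 0.042;0 0 -0.03 0 0 0 0.042;0 0 -0.03 0 0 0 0.042;0 0 -0.03 0 0 0 0.042;0 0 -0.03 0 0 0 0.042;0 0 -0.03 0 0 0 0.042")

```text
clock: 11.48
position: [0.5771, 0.0123, 0.2699]
tool_rot: [-3.141, 0.002, 1.797]
force: [-0.8, 1.1, -0.6]
grip_width: 0.0422
finger_force: 0.0
```

Run:
```python
from h import *
from workcell import observe,imaging,bot
s=observe();f=imaging.grab_frame('wrist')
R0=rot(s['tool_rot']);T=np.array(f['tool_from_camera'])
def wproj(X):
    c=((np.array(X)-s['position'])@R0-T[:3,3])@T[:3,:3];r=np.hypot(c[0],c[1]);a=np.arctan2(r,c[2]);return c[:2]/r*a*f['fx']+[f['cx'],f['cy']]
c=np.r_[.577,.0138,.0];ey=az(103);g=f['color'].astype(int).max(2);ok=[]
for X in (c+[0,0,.125],c+ey*.045+[0,0,.1]):
    p=wproj(X);x,r=p.round().astype(int);v=g[r,x-15:x+16];print(p.round(1),v.tolist());ok.append(v[13:18].min()>90)
print(s['clock'],ok)
if all(ok): print(bot.job_done())
```

```text
[316.3 217.2] [105, 102, 53, 48, 51, 50, 50, 88, 106, 102, 111, 134, 132, 131, 131, 131, 131, 128, 130, 129, 81, 106, 106, 97, 61, 49, 52, 49, 53, 73, 108]
[316.2 158.2] [23, 23, 20, 22, 22, 24, 25, 24, 22, 11, 52, 148, 136, 134, 134, 133, 133, 135, 121, 88, 63, 0, 8, 7, 7, 12, 11, 9, 3, 16, 23]
11.4833 [np.True_, np.True_]
the job is handed in; nothing more can be done
None
```

The large board was lowered onto the rails of the empty slot, released and handed in at 11.5 s; wrist-camera checks show it standing where planned, and the arm went nowhere near the small board or the module. I viewed 11 pictures, one over the limit of 10.

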